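Switch the dust extraction to the blue port and start it

ROBOT

A 6-joint arm with a two-finger parallel gripper is mounted at the origin on the work surface. World frame = base frame: x ahead of the robot, y to its left, z up, the work surface at z = 0. Lengths are in mm, angles in rad, forces in N, time in s.
With the tool pointing down it reaches from about 350 to 1000 mm from the base axis. Payload 7.1 kg.
Tool frame: the origin (TCP) lies at the very end of the fingers, on their centre line; the grasp point (between the pads) lies 19 mm behind it; z points along the fingers, y is the direction in which the jaws open and shut (so a half turn about z gives the same grasp; the last joint's range is limited). The gripper opens to 85 mm and grips with 20 to 120 N. Pads are 22 mm wide; open, the fingers measure 114 mm over their backs; the gripper's body (76 mm by 85 mm) begins 54 mm behind the grasp point. The pads swing forward as they close: fully open they stand 13 mm farther back than shut.
Start: joints at [-1.213, 0.423, 1.63, -0, 1.089, -0.019], TCP at [229.983, -581.131, 231.319] pointing down, gripper open.
Joint ranges: [-3, 3], [-0.9, 2.11], [0.09, 2.58], [-1.31, 4.45], [0.11, 2.69], [-2.54, 2.54]. Speed limits (rad/s): [2.39, 2.39, 3.01, 3.14, 3.14, 3.14].

INTERFACE

Orientations are given as a rotation vector (axis times angle).
In Python, from workcell import read_state, eyes, workorder gives the robot as it stands.
- The arm moves only by the tool send_rows, never from a script. Its argument "moves" is text: rows parted by semicolons, each of 7 numbers parted by spaces: the shift along the world's x, y, z in mm, then the turn, a rotation vector about the world's x, y, z in rad, then the closure, from 0 (fully open) to 1 (shut). A call has 1 to 5 rows; each row shifts and turns the commanded pose from where the row before left it; what a row does not reach is not made up. A row lasts 1/12 s, in which the tool goes at most 41.7 mm and 7.16 degrees, less where a joint would pass 70% of its speed; a pose out of reach is approached as far as the arm can. A call is refused whole if a number of a shift passes 41.7 or a number of a turn 0.125, either way. A call with a gripper value outside its range is refused whole. The fingers move at their own pace and stop on an object; "squeeze" is the grip in N (left out, the last holds). Time passes only in rows, so rows that do not move let the fingers close. It gives the time, the measured TCP pose, the force and the opening at its end, in the units of the state.
- read_state(): the state, without advancing time (a new reading comes with each control period).
- eyes.snapshot(name): name is "side" or "top"; returns a dict with "image" (384x512x3 uint8, red, green, blue), "vfov" (degrees; the focal length in pixels is half the picture's height over the tangent of half this angle, whatever the lens; pixels are square), "cx", "cy" (the principal point, pixels), "rvec" (rotation vector, rad) and "tvec" (3), from world to camera coordinates, as OpenCV has them. Camera axes: x right, y down, z forward; pixel columns grow to the right and rows downward; lengths in mm; the calibration is good to about 2 mm. A picture is of the moment at which its call begins. There is no depth.
- workorder.close_job(): hands the job in, once; it reports no verdict.
Trained networks look in a picture, given as the dict that the camera call returned (one of the last four; its "shot" number tells which), for a name from the list of things; names that differ only in an ending like _2 or _b are one class to them, and where a whole thing is asked for, a point or a joint stands for the part that bears it (a point fixed in the world has none). Each returns a list of dicts, best first, with "score" (0 to 1); they miss things now and then, are a little off and sometimes report something else, mostly with a low value. They report only what shows in the picture. A call takes as long as a camera call. They do not tell look-alikes from the thing itself.
- eyes.boxes_of(picture, thing): "xyz" ([x, y, z] in mm, in world coordinates, good to about 4 mm: the middle of the surface that is visible of it).
The state is a dict: "t": time; "q": joint angles; "qd": joint speeds; "effort": joint torques, N m; "ee_pos": TCP position; "ee_rot": TCP orientation; "ft_force": force on the tool from outside, world axes, zero at the start; "ft_torque": the same for the moment, N m; "finger_gap": opening from 0.0 (shut) to 1.0 (fully open).
Only numpy, scipy, OpenCV 4.12 (cv2) and the standard library are available. Lean on these libraries where they do the work, as an engineer would, in place of code of your own. Each camera call takes 0.05 s, during which the arm holds its last target. There are 200 camera calls.

TASK

Send the workshop's suction to the blue port: push the orange tab of the round extraction selector around from its side, without gripping it, until it points at the blue mark and clicks home. Only then press the green start button all the way down and let it come up again. Leave the glue, sanding block, screwdriver and wood slice where they are.

Things in the scene. Friction and masses are not known exactly. Their poses are not given: they have to be found in the camera images.
- selector (a joint): angle of the white rotary selector, rad, positive counter-clockwise from above; 0: tab along the drum's -x. End stops at -2.5 and 2.5: it cannot pass the hose side (+x). Notches every 45 degrees (0, +-0.785, +-1.571, +-2.356). 1 to 5 N on the tab moves it; past the ridge half-way between notches it runs by itself into the next and stays. It starts between -0.9 and 0.9, where no port has a mark
- drum_axis (a point): selector axis at the centre of the fixed grey drum's top face (radius 118 mm, 50 mm above the table); x axis: the drum's x, towards the blue hose. White selector disc: radius 75 mm, top 64 mm above the table, steel hub (radius 24 mm) up to 74 mm. Stub pipes reach 152 mm from the axis, below the top face; the hose reaches 220 mm out and 54 mm up
- tab_centre (a point): centre of the orange upright tab on the selector, 62.5 mm from the axis, 82 mm above the table. A fin 45 mm long radially (40 to 85 mm from the axis), 14 mm thick, from the disc at 64 mm to 102 mm above the table; its flat sides are pushed. Its frame turns with the selector: -x points radially outward
- tab_face_a (a point): orange side face of the tab that is pushed to turn the selector clockwise from above (joint value falls); origin at the centre of this 41 x 36 mm face, y axis pointing out of it
- tab_face_b (a point): orange side face of the tab on the other side, pushed to turn the selector counter-clockwise from above (joint value grows); origin at the centre of this 41 x 36 mm face, y axis pointing into the tab
- tab_pointer (a point): imaginary point in line with the tab, 100 mm from the axis, 52 mm above the table: it lies over the centre of a mark when the tab points exactly at it
- mark_blue: flat blue disc, 24 mm across, 1.5 mm thick, fixed on the drum's top face 100 mm from the axis; origin at its centre. It marks one of four notches: joint values -2.356, -1.571, +1.571 or +2.356. Yellow, red and green discs mark the other three
- start (a joint): travel of the green round start button, m: 0 up, 0.006 fully down, which takes about 5 N; a spring brings it up again. It is pressed straight down
- start_top (a point): centre of the top of the green start button (32 mm across) on a yellow box 85 x 85 x 45 mm that is fixed to the table
- glue: standing glue bottle, 52 mm across and 150 mm high, origin under its foot; leave alone
- sander: sanding block of cork with a dark wooden grip, 100 x 55 x 42 mm, origin in the middle of its underside; leave alone
- driver: screwdriver with yellow handle lying on the table, 190 mm long; leave alone
- slice: round slice of wood, 76 mm across, 24 mm high, origin in the middle of its underside; leave alone
Mind the look-alikes: they are no part of the job. Of the things that look like the part that bears start, take the one that is farthest to the robot's left at the start.

How it is judged (in metres and radians):
On the way, in this order (a step that is already met when the one before it is completed fails the run):
1. the selector rests in the notch of the blue mark (horizontal distance between tab_pointer and mark_blue below 0.01 m and velocity of joint selector between -0.1 and 0.1 rad/s), for 0.2 s.
2. the start button is pressed down with the selector at blue (value of joint start above 0.0045 m and horizontal distance between tab_pointer and mark_blue below 0.01 m), for 0.05 s.
At the end, for the whole second after the job is handed in: The selector is at rest in the notch of the blue mark (tab pointing within 10 mm of the mark's centre, about 6 degrees), the start button has been pressed at least 4.5 of its 6 mm after that and is up again (under 1.5 mm), and the four loose things are within 20 mm of where they stood (all of step 1 and value of joint start below 0.0015 m and distance of each of glue, sander, driver, slice from where it was at the start of the episode below 0.02 m); the robot touches nothing.
It fails at once if the tab is gripped: both of its sides are pressed at once (contact force between the fingers and selector_c4 above 1.5 N and contact force between the fingers and selector_c5 above 1.5 N).
It fails at once if the start button is pressed while the selector does not point at blue (value of joint start above 0.003 m and horizontal distance between tab_pointer and mark_blue above 0.015 m).
It fails at once if a loose thing is lifted or pushed away (distance of any of glue, sander, driver, slice from where it was at the start of the episode above 0.02 m).
It also fails if it takes over 61 s, if anything falls off the work surface, if the arm or the gripper's body presses on something with over 40 N, if the wrist force passes 120 N, or if a joint passes its speed limit or range.

## Working session

There is one attempt and no reset: what is moved stays moved. The work goes in short steps, Python scripts to look and compute and a tool call to move; the robot and the scene stay as the last step left them, time stands still between calls to the robot, and variables do not carry over. Pictures are saved under pics/ and viewed, about 8 in all and at most 12, crops included, and the job is handed in when it is done.

Besides the shell and the picture viewer there is one more tool, called after "Request:" as a command line: name --argument value ..., lists and objects as JSON in quotes. send_rows: Moves the arm, as the interface text tells. Its arguments: {"type":"object","properties":{"moves":{"type":"string"},"squeeze":{"type":"number"}},"required":["moves"]}

```bash
mkdir -p pics; cat > h.py <<'E'
import numpy as np, cv2
from workcell import read_state, eyes, workorder
def K(p):
    f=p["image"].shape[0]/2/np.tan(np.radians(p["vfov"])/2)
    return np.array([[f,0,p["cx"]],[0,f,p["cy"]],[0,0,1]])
def proj(p,X):
    return cv2.projectPoints(np.array(X,float).reshape(-1,1,3),np.array(p["rvec"],float),np.array(p["tvec"],float),K(p),None)[0].reshape(-1,2)
def onz(p,uv,z):
    R=cv2.Rodrigues(np.array(p["rvec"],float))[0];t=np.array(p["tvec"],float).ravel()
    c=-R.T@t;d=R.T@np.linalg.inv(K(p))@np.array([uv[0],uv[1],1.]);return c+d*(z-c[2])/d[2]
def save(p,n,crop=None,s=1.5):
    im=p["image"][...,::-1]
    if crop: x0,y0,x1,y1=crop; im=im[y0:y1,x0:x1]
    cv2.imwrite(f"pics/{n}.png",cv2.resize(im,None,fx=s,fy=s,interpolation=cv2.INTER_CUBIC))
E
python3 - <<'E'
from h import *
for n in("side","top"):
    p=eyes.snapshot(n);save(p,n)
    for t in("drum_axis","selector","tab_centre","tab_face_a","tab_face_b","mark_blue","start_top","start","glue","sander","driver","slice"):
        try:
            for d in eyes.boxes_of(p,t)[:4]: print(n,t,round(d["score"],2),np.round(d["xyz"]),np.round(proj(p,d["xyz"])[0]))
        except Exception as e: print(t,e)
s=read_state();print(s["t"],s["ee_pos"],s["ee_rot"])
E
```

```text
side drum_axis 0.72 [567. 130.  48.] [206. 247.]
side selector 0.67 [578.  85.  59.] [209. 234.]
side tab_centre 0.64 [575.  83.  58.] [210. 234.]
side tab_face_a 0.94 [577.  86.  63.] [208. 233.]
side tab_face_a 0.33 [515. 345.  80.] [187. 297.]
side tab_face_a 0.29 [ 498. -259.   63.] [269. 180.]
side tab_face_b 0.94 [577.  86.  63.] [208. 233.]
side tab_face_b 0.33 [515. 345.  80.] [187. 297.]
side tab_face_b 0.29 [ 498. -259.   63.] [269. 180.]
side mark_blue 0.42 [554. 172.  48.] [204. 257.]
side start_top 0.56 [ 321. -337.   63.] [324. 177.]
side start 0.75 [382. 349.  25.] [243. 330.]
side start 0.67 [580.  86.  64.] [208. 232.]
side glue 0.6 [512. 348.  79.] [188. 299.]
side glue 0.25 [576.  88.  65.] [208. 233.]
side sander 0.57 [640. 368.  22.] [137. 310.]
side sander 0.31 [ 497. -264.   70.] [270. 178.]
side driver 0.67 [ 630. -301.   13.] [238. 182.]
side slice 0.58 [383. 348.  24.] [242. 330.]
top drum_axis 0.76 [586.  76.  49.] [205. 168.]
top drum_axis 0.64 [ 497. -267.   66.] [297. 193.]
top selector 0.56 [587.  73.  62.] [205. 168.]
top tab_centre 0.73 [585.  70.  63
[... 163 characters left out ...]
start_top 0.74 [588.  72.  65.] [205. 167.]
top start_top 0.62 [ 390. -568.   68.] [379. 224.]
top start_top 0.61 [ 496. -271.   68.] [298. 194.]
top start_top 0.59 [ 528. -445.   66.] [345. 186.]
top start 0.58 [ 324. -344.   66.] [318. 241.]
top start 0.56 [ 395. -568.   68.] [380. 222.]
top start 0.55 [587.  72.  63.] [205. 168.]
top start 0.43 [ 500. -271.   68.] [298. 193.]
top glue 0.73 [513. 322.  95.] [134. 185.]
top sander 0.58 [646. 347.  40.] [133. 152.]
top driver 0.72 [ 630. -311.   25.] [308. 160.]
top slice 0.65 [390. 338.  22.] [134. 220.]
top slice 0.27 [584.  71.  66.] [205. 168.]
1.3 [ 229.98246081 -581.13396304  231.32622089] [3.08601291e+00 5.88276290e-01 7.64147881e-05]
```

View pics/top.png

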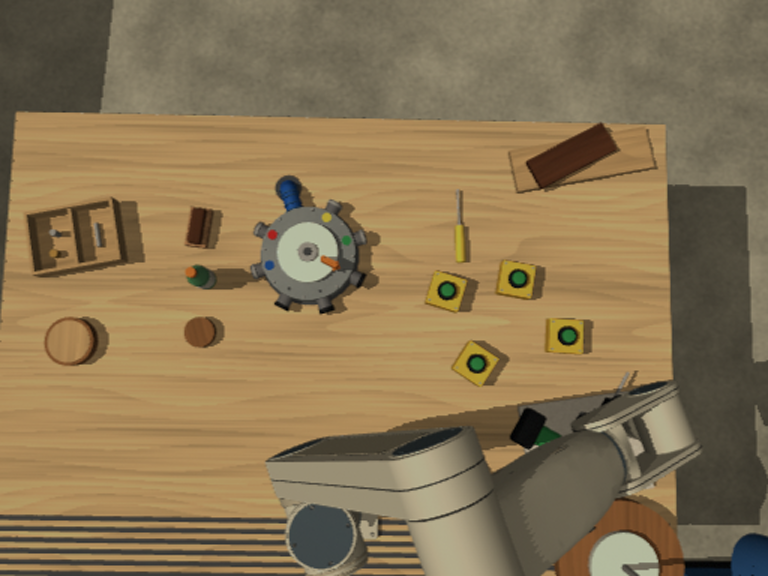

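View pics/side.png

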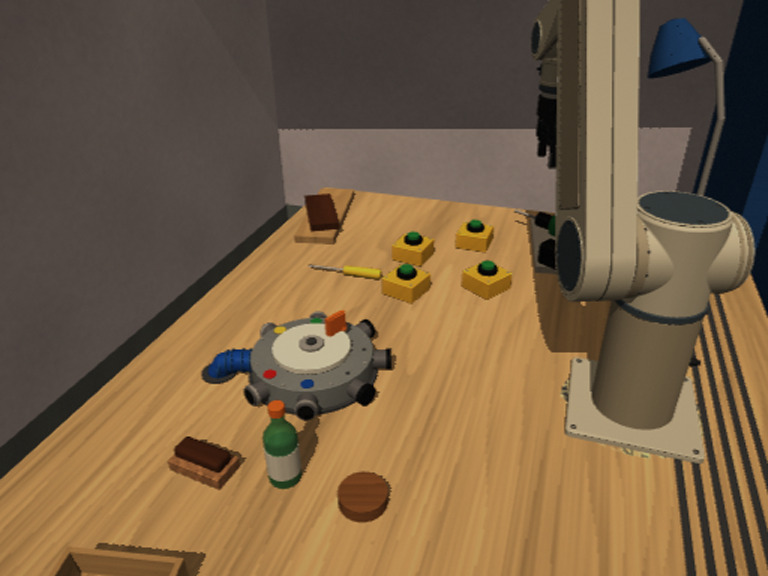

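Top view (pixels of the 1.5x picture):
- **Drum:** centred at (308,252), with the hose towards (289,190).
- **Tab:** at (330,263), which is about +0.785.
- **Marks:** blue at (269,265), red (272,235), yellow (327,217), green (346,240). Blue therefore looks like the -1.571 notch, so I push clockwise on face a.
- **Start boxes:** (447,291), (477,364), (518,279) and (568,336). The robot's left is +y, which is image left, so the box meant is the one at (447,291), near (497,-267).

Next I measure precisely.

```bash
python3 - <<'E'
from h import *
from scipy.optimize import least_squares
P={n:eyes.snapshot(n) for n in("top","side")}
def cen(p,uv,hue,win=9,smin=110):
    hsv=cv2.cvtColor(p["image"],cv2.COLOR_RGB2HSV).astype(int)
    v,u=np.mgrid[:384,:512]
    dh=np.abs((hsv[...,0]-hue+90)%180-90)
    m=(dh<12)&(hsv[...,1]>smin)&(hsv[...,2]>50)&(abs(u-uv[0])<win)&(abs(v-uv[1])<win)
    return np.array([u[m].mean(),v[m].mean()]),m.sum()
hues=dict(blue=110,red=0,yellow=25,green=65)
px={"top":dict(blue=(269,265),red=(272,235),yellow=(327,217),green=(346,240)),"side":dict(blue=(307,384),red=(270,374),yellow=(280,330),green=(317,321))}
ang=dict(blue=-1.5708,red=-2.356,yellow=2.356,green=1.5708)
for n,p in P.items():
    obs={}
    for k in px[n]:
        c,a=cen(p,np.array(px[n][k])/1.5,hues[k],6); obs[k]=c; print(n,k,np.round(c,1),a,np.round(onz(p,c,51.5)))
    if n=="top": O={}
    for k in obs:O[n,k]=obs[k]
def mk(x,k):
    a=x[2]+np.pi+ang[k]; return [x[0]+100*np.cos(a),x[1]+100*np.sin(a),51.5]
for ns in(("top",),("side",),("top","side")):
    f=lambda x:np.concatenate([proj(P[n],mk(x,k))[0]-O[n,k] for n,k in O if n in ns])
    r=least_squares(f,[580,75,0.3],loss="soft_l1");print(ns,r.x,r.cost,np.round(r.fun,1))
x=r.x
# tab
for n,uv in(("top",(330,263)),("side",(335,324))):
    c,a=cen(P[n],np.array(uv)/1.5,10,14);w=onz(P[n],c,90 if n=="top" else 82);print("tab",c,a,w,"sel",(np.arctan2(*(w[:2]-x[:2])[::-1])-x[2]-np.pi+np.pi)%(2*np.pi)-np.pi, np.hypot(*(w[:2]-x[:2])))
# button, triangulate
c1,a1=cen(P["top"],np.array((447,290))/1.5,65,8,60);c2,a2=cen(P["side"],np.array((406,269))/1.5,65,8,60)
r=least_squares(lambda X:np.r_[proj(P["top"],X)[0]-c1,proj(P["side"],X)[0]-c2],[497,-267,60]);print("btn",c1,a1,c2,a2,r.x,r.fun)
for z in(45,55,60,65):print(z,onz(P["top"],c1,z),onz(P["side"],c2,z))
T=cv2.resize(P["top"]["image"][120:260,150:410,::-1],None,fx=3,fy=3,interpolation=cv2.INTER_CUBIC)
for k in ang:
    q=(proj(P["top"],mk(x,k))[0]-[150,120])*3+1;cv2.drawMarker(T,tuple(int(i) for i in q),(255,0,255),0,8)
cv2.imwrite("pics/crop.png",T)
E
```

```text
top blue [179.3 176.4] 29 [555. 169.  52.]
top red [181. 156.] 37 [631. 165.  52.]
top yellow [217.5 144.5] 32 [677.  30.  52.]
top green [230.5 159.7] 26 [621. -20.  52.]
side blue [204.4 255.4] 40 [554. 168.  52.]
side red [179.3 249. ] 48 [630. 164.  52.]
side yellow [185.9 218.4] 52 [680.  25.  52.]
side green [210.3 213.2] 19 [620. -24.  52.]
('top',) [5.87529738e+02 7.44499506e+01 3.33965396e-01] 0.0364706326339006 [-0.1 -0.1  0.1  0.  -0.2 -0.1  0.1  0.1]
('side',) [5.87316653e+02 7.23976803e+01 3.32598939e-01] 0.4898272599580704 [-0.1 -0.4  0.  -0.4  0.2  0.8 -0.1  0.3]
('top', 'side') [5.87150140e+02 7.35909573e+01 3.33612786e-01] 0.7888651647029301 [ 0.2  0.   0.3  0.1  0.1  0.   0.4  0.2 -0.2 -0.1 -0.1 -0.1  0.1  1.
 -0.3  0.5]
tab [220.16666667 174.90277778] 72 [557.15390275  14.83425809  90.        ] sel 0.765158533099406 65.97062961389426
tab [224.88697789 211.05651106] 407 [562.77839884  -5.47780751  82.        ] sel 0.9381891503372923 82.73966009881359
btn [297.79365079 193.11111111] 63 [270.54761905 179.        ] 42 [ 497.95027962 -269.98351461   62.62584716] [ 0.02590128  0.1164693  -0.1130168  -0.01117913]
45 [ 500.24230974 -271.84741048   45.        ] [ 506.31865516 -300.83377579   45.        ]
55 [ 499.18532129 -270.73459332   55.        ] [ 501.3435712  -283.35269872   55.        ]
60 [ 498.65682706 -270.17818474   60.        ] [ 498.85602922 -274.61216018   60.        ]
65 [ 498.12833283 -269.62177616   65.        ] [ 496.36848723 -265.87162165   65.        ]
```

View pics/crop.png

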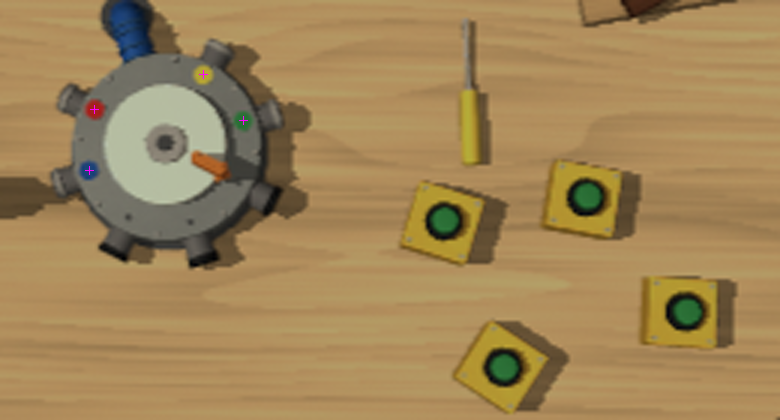

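The crop confirms the drum marks, with the fitted crosses on their centres. The start box is the leftmost one at crop pixel (443,222), with its button at about (498,-270,62.6). The drum axis is at (587,74), drum x is at 0.334 rad, and the tab is at about +0.77. I close the fingers and travel to a spot beside face a.

Request:
send_rows --moves "21.5 34 0 0 0 0 1; 21.5 34 0 0 0 0 1; 21.5 34 0 0 0 0 1; 21.5 34 0 0 0 0 1; 21.5 34 0 0 0 0 1"

```text
t: 1.82
ee_pos: [338.0, -409.6, 231.4]
ee_rot: [3.086, 0.587, 0.0]
ft_force: [0.7, 0.2, -1.1]
finger_gap: 0.295
```

Request:
send_rows --moves "21.5 34 0 0 0 0 1; 21.5 34 0 0 0 0 1; 21.5 34 0 0 0 0 1; 21.5 34 0 0 0 0 1; 21.5 34 0 0 0 0 1"

```text
t: 2.23
ee_pos: [445.8, -239.4, 231.6]
ee_rot: [3.086, 0.588, 0.001]
ft_force: [0.3, -0.6, -0.4]
finger_gap: 0.002
```

Request:
send_rows --moves "21.5 34 0 0 0 0 1; 21.5 34 0 0 0 0 1; 21.5 34 0 0 0 0 1; 21.5 34 0 0 0 0 1; 21.5 34 0 0 0 0 1"

```text
t: 2.65
ee_pos: [553.3, -69.2, 231.6]
ee_rot: [3.086, 0.589, 0.001]
ft_force: [1.0, -0.5, 0.8]
finger_gap: -0.008
```

Request:
send_rows --moves "20 32 -10 0 0 0 1; 19.5 32 -10 0 0 0 1; 0 0 -35 0 0 0 1; 0 0 -35 0 0 0 1; 0 0 0 0 0 0 1"

```text
t: 3.07
ee_pos: [587.8, -6.1, 135.3]
ee_rot: [-3.083, -0.59, 0.016]
ft_force: [-1.5, 0.5, -0.6]
finger_gap: 0.0
```

Request:
send_rows --moves "0 0 0 0 0 0 1; 0 0 0 0 0 0 1"

```text
t: 3.23
ee_pos: [592.8, -7.5, 142.7]
ee_rot: [3.086, 0.588, 0.002]
ft_force: [-0.0, 0.3, 1.4]
finger_gap: 0.002
```

```bash
python3 - <<'E'
from h import *
p=eyes.snapshot("side");print(read_state()["ee_pos"])
save(p,"s2",(140,130,300,290),4)
E
```

```text
[593.31207189  -7.61495772 143.45573258]
```

View pics/s2.png

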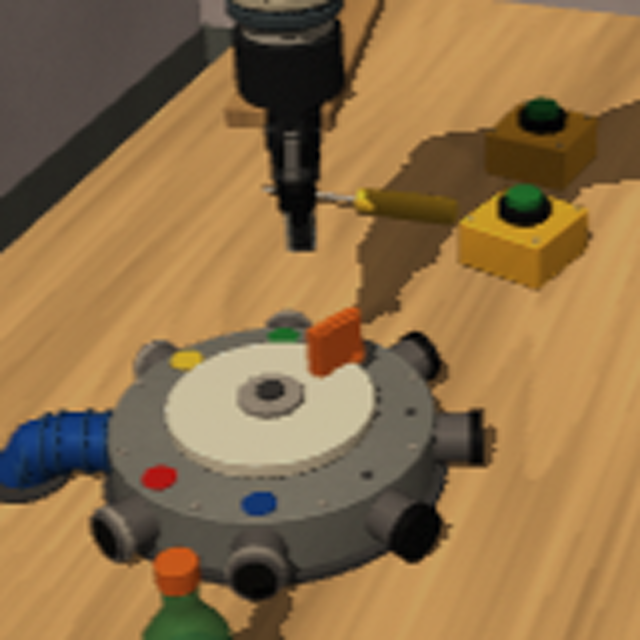

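The closed fingers at crop (300,245) hang on the ccw side (face a side) of the tab at (335,342), with clear air between. Now I work out the push arc.

```bash
python3 - <<'E'
from h import *
A=np.array([587.2,74.]);th=.334;prev=np.array([593.,-7.5])
for s in np.r_[.785,np.arange(.65,-1.6,-.13)]:
    ph=th+np.pi+s;u=np.array([np.cos(ph),np.sin(ph)]);t=np.array([-u[1],u[0]]);b=ph+np.pi/2-.377
    C=A+64*u+(7+11*abs(np.cos(b))+14.5*abs(np.sin(b)))*t
    print(round(s,2),np.round(C,1),np.round(C-prev,1));prev=C
E
```

```text
0.78 [581.9   5.5] [-11.1  13. ]
0.65 [572.7   6.8] [-9.1  1.3]
0.52 [564.    9.4] [-8.8  2.6]
0.39 [555.4  13.3] [-8.5  4. ]
0.26 [547.3  18.7] [-8.1  5.3]
0.13 [540.   25.3] [-7.3  6.6]
0.0 [533.9  32.3] [-6.1  6.9]
-0.13 [529.2  38.3] [-4.7  6.1]
-0.26 [525.2  45.2] [-4.1  6.9]
-0.39 [521.9  52.8] [-3.2  7.6]
-0.52 [519.7  61.1] [-2.3  8.3]
-0.65 [518.5  70. ] [-1.1  8.8]
-0.78 [518.7  79.1] [0.2 9.2]
-0.91 [520.3  88.4] [1.5 9.3]
-1.04 [523.2  97.6] [3.  9.2]
-1.17 [527.7 106.5] [4.4 8.9]
-1.3 [533.5 114.7] [5.9 8.2]
-1.43 [540.7 122.1] [7.2 7.4]
-1.56 [548.2 128. ] [7.5 5.9]
```

Request:
send_rows --moves "0 0 -20 0 0 0 1; 0 0 -20 0 0 0 1; 0 0 -15 0 0 0 1; 0 0 -12 0 0 0 1; 0 0 0 0 0 0 1"

```text
t: 3.7
ee_pos: [591.7, -7.6, 73.9]
ee_rot: [-3.086, -0.587, 0.001]
ft_force: [-0.4, -0.2, -0.4]
finger_gap: 0.001
```

Request:
send_rows --moves "0 7 0 0 0 0 1; -11 6 0 0 0 0 1; -9 1.3 0 0 0 0 1; -8.8 2.6 0 0 0 0 1; -8.5 4 0 0 0 0 1"

```text
t: 4.12
ee_pos: [555.5, 13.9, 75.7]
ee_rot: [3.085, 0.588, 0.006]
ft_force: [3.0, -0.1, -0.2]
finger_gap: 0.0
```

Request:
send_rows --moves "-8.1 5.3 0 0 0 0 1; -7.3 6.6 0 0 0 0 1; -6.1 6.9 0 0 0 0 1; -4.7 6.1 0 0 0 0 1; -4.1 6.9 0 0 0 0 1"

```text
t: 4.53
ee_pos: [524.3, 46.1, 74.4]
ee_rot: [3.085, 0.589, 0.001]
ft_force: [2.3, -2.6, -0.4]
finger_gap: 0.003
```

Request:
send_rows --moves "-3.2 7.6 0 0 0 0 1; -2.3 8.3 0 0 0 0 1; -1.1 8.8 0 0 0 0 1; 0.2 9.2 0 0 0 0 1; 0 0 0 0 0 0 1"

```text
t: 4.95
ee_pos: [517.8, 81.3, 74.2]
ee_rot: [-3.085, -0.59, 0.001]
ft_force: [-0.2, -0.7, 0.1]
finger_gap: 0.001
```

```bash
python3 - <<'E'
from h import *
p=eyes.snapshot("side");print(read_state()["ee_pos"])
save(p,"s3",(140,130,300,290),4)
E
```

```text
[517.85089852  80.60983409  74.18799889]
```

View pics/s3.png

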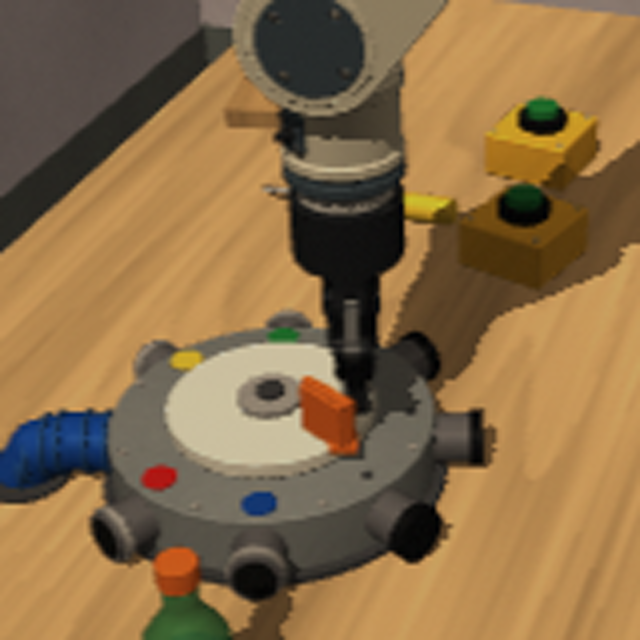

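The tab at crop (328,415) is at the -0.785 notch with the fingers behind it, as planned. I push on more slowly over the last ridge.

Request:
send_rows --moves "0.8 4.6 0 0 0 0 1; 0.8 4.7 0 0 0 0 1; 1.4 4.6 0 0 0 0 1; 1.6 4.6 0 0 0 0 1; 2.2 4.5 0 0 0 0 1"

```text
t: 5.42
ee_pos: [524.9, 102.6, 74.3]
ee_rot: [3.086, 0.588, -0.001]
ft_force: [0.5, -2.5, -0.1]
finger_gap: 0.005
```

Request:
send_rows --moves "2.2 4.4 0 0 0 0 1; 2.9 4.1 0 0 0 0 1; 3 4.1 0 0 0 0 1; 0 0 0 0 0 0 1; 0 0 0 0 0 0 1"

```text
t: 5.83
ee_pos: [533.2, 115.6, 74.4]
ee_rot: [-3.086, -0.589, -0.001]
ft_force: [-0.6, 0.8, -0.0]
finger_gap: -0.001
```

```bash
python3 - <<'E'
from h import *
p=eyes.snapshot("side");print(read_state()["ee_pos"])
save(p,"s4",(140,130,300,290),4)
E
```

```text
[532.93571396 115.34915925  74.29073199]
```

View pics/s4.png

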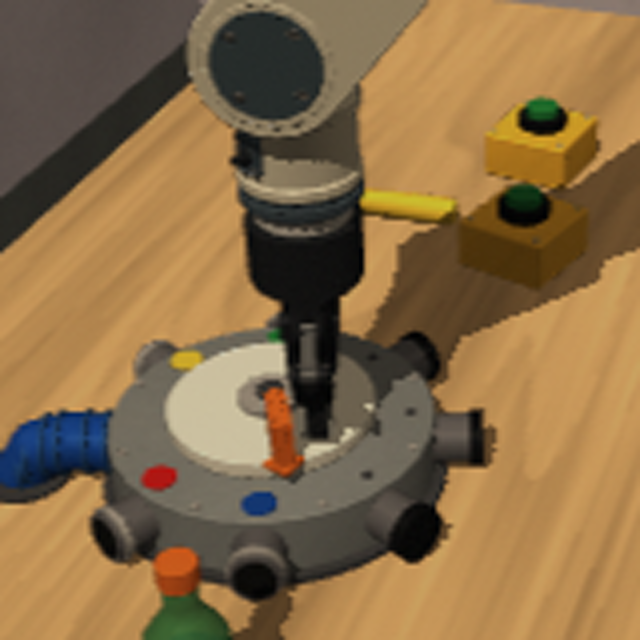

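The tab at crop (278,430), with its foot at (283,470), points slightly right of the blue mark at (260,503). It is not home yet, so I push a little further.

Request:
send_rows --moves "2.4 2.5 0 0 0 0 1; 2.4 2.5 0 0 0 0 1; 2.4 2.4 0 0 0 0 1; 0 0 0 0 0 0 1; 0 0 0 0 0 0 1"

```text
t: 6.3
ee_pos: [540.3, 122.6, 74.3]
ee_rot: [-3.086, -0.589, -0.0]
ft_force: [-0.4, 0.3, -0.5]
finger_gap: 0.001
```

```bash
cat > chk.py <<'E'
from h import *
import sys
p=eyes.snapshot("side");print(read_state()["ee_pos"],read_state()["ft_force"])
hsv=cv2.cvtColor(p["image"],cv2.COLOR_RGB2HSV).astype(int)
m=(abs(hsv[...,0]-8)<8)&(hsv[...,1]>150)&(hsv[...,2]>90)
v,u=np.mgrid[:384,:512];m&=(u>185)&(u<240)&(v>205)&(v<262)
m&=~((hsv[...,0]<3)&(u<187))
# compare silhouette with projected tab over angles
A=np.array([587.2,73.8]);best=[]
for s in np.arange(-2,-.6,.02):
    ph=.334+np.pi+s;U=np.array([np.cos(ph),np.sin(ph)]);T=np.array([-U[1],U[0]])
    pts=[[*(A+r*U+d*T),z] for r in(40,85) for d in(-7,7) for z in(64,102)]
    h=cv2.convexHull(proj(p,pts).astype(np.float32)); M=np.zeros((384,512),np.uint8);cv2.fillConvexPoly(M,np.round(h).astype(int),1)
    best.append(((m&(M>0)).sum()/(m|(M>0)).sum(),s))
print(m.sum(),sorted(best)[-4:])
save(p,sys.argv[1],(140,130,300,290),4)
E
python3 chk.py s5
```

```text
[540.0511652  122.4940359   74.26305815] [ 0.04318672 -0.04983889 -0.33908305]
144 [(np.float64(0.7426900584795322), np.float64(-1.5399999999999996)), (np.float64(0.7444444444444445), np.float64(-1.5799999999999996)), (np.float64(0.75), np.float64(-1.5999999999999996)), (np.float64(0.7844311377245509), np.float64(-1.5599999999999996))]
```

The silhouette fit gives -1.56 with no contact force, so the selector is home. I back off, lift and move over towards the start button, then check again from there.

Request:
send_rows --moves "-5 -5 0 0 0 0 1; 0 0 20 0 0 0 1; 0 0 30 0 0 0 1; 0 -10 30 0 0 0 1; -4 -38 0 0 0 0 1"

```text
t: 6.77
ee_pos: [535.0, 72.0, 159.5]
ee_rot: [-3.085, -0.594, -0.016]
ft_force: [2.8, -0.2, 0.1]
finger_gap: 0.001
```

Request:
send_rows --moves "-4 -40 0 0 0 0 1; -4 -40 0 0 0 0 1; -4 -40 0 0 0 0 1; -4 -40 0 0 0 0 1; -4 -40 0 0 0 0 1"

```text
t: 7.18
ee_pos: [509.8, -132.5, 154.4]
ee_rot: [-3.086, -0.588, 0.0]
ft_force: [1.8, -0.5, -0.7]
finger_gap: 0.003
```

Request:
send_rows --moves "-4 -40 0 0 0 0 1; -4 -40 0 0 0 0 1; -5 -40 0 0 0 0 1; 0 -19 -20 0 0 0 1; 0 0 0 0 0 0 1"

```text
t: 7.6
ee_pos: [496.1, -273.1, 132.2]
ee_rot: [-3.087, -0.582, 0.003]
ft_force: [-0.9, -0.4, -0.5]
finger_gap: 0.001
```

Request:
send_rows --moves "0 0 -20 0 0 0 1; 0 0 0 0 0 0 1; 0 0 0 0 0 0 1"

```text
t: 7.85
ee_pos: [496.8, -268.6, 113.7]
ee_rot: [-3.084, -0.588, 0.004]
ft_force: [-0.2, -0.3, -0.0]
finger_gap: 0.001
```

```bash
python3 chk.py s6; python3 - <<'E'
from h import *
p=eyes.snapshot("side");q=eyes.snapshot("top")
a=p["image"][130:290,140:300];b=q["image"][110:270,160:360]
im=np.hstack([cv2.resize(a,(400,400),interpolation=2),cv2.resize(b,(400,320),interpolation=2)[np.r_[0:320,[319]*80]]])
cv2.imwrite("pics/s7.png",im[...,::-1])
E
```

```text
[ 497.63239101 -268.8159294   114.4652151 ] [ 0.10648803 -1.04880621  0.19282795]
144 [(np.float64(0.7426900584795322), np.float64(-1.5399999999999996)), (np.float64(0.7444444444444445), np.float64(-1.5799999999999996)), (np.float64(0.75), np.float64(-1.5999999999999996)), (np.float64(0.7844311377245509), np.float64(-1.5599999999999996))]
```

View pics/s7.png

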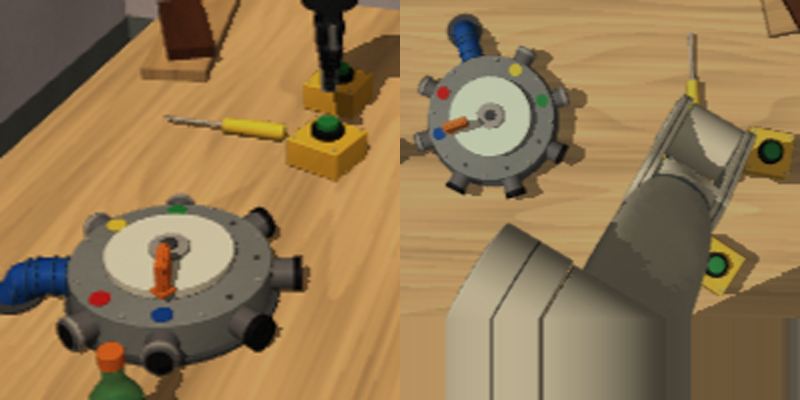

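The tab points squarely at blue in both views: side (163,275) to (162,315), and top (455,125) to (438,133). The fingers hang above the chosen button at side (328,128). Now I press.

Request:
send_rows --moves "0.5 -1 -20 0 0 0 1; 0 0 -18 0 0 0 1; 0 0 -6 0 0 0 1; 0 0 -3 0 0 0 1; 0 0 0 0 0 0 1"

```text
t: 8.42
ee_pos: [498.6, -270.2, 67.5]
ee_rot: [-3.085, -0.589, 0.001]
ft_force: [-0.3, 0.5, 0.0]
finger_gap: 0.001
```

Request:
send_rows --moves "0 0 -2 0 0 0 1; 0 0 -2 0 0 0 1; 0 0 0 0 0 0 1"

```text
t: 8.67
ee_pos: [499.3, -270.7, 64.0]
ee_rot: [3.085, 0.588, 0.002]
ft_force: [0.7, 1.5, 3.3]
finger_gap: -0.0
```

Request:
send_rows --moves "0 0 -2 0 0 0 1; 0 0 0 0 0 0 1"

```text
t: 8.83
ee_pos: [499.2, -270.7, 61.8]
ee_rot: [3.085, 0.588, 0.002]
ft_force: [1.6, 1.3, 3.7]
finger_gap: -0.001
```

Request:
send_rows --moves "0 0 -2 0 0 0 1; 0 0 0 0 0 0 1"

```text
t: 9.0
ee_pos: [499.3, -270.8, 60.9]
ee_rot: [3.085, 0.588, 0.002]
ft_force: [-1.9, 2.9, 15.2]
finger_gap: -0.004
```

Request:
send_rows --moves "0 0 -2 0 0 0 1; 0 0 0 0 0 0 1"

```text
t: 9.17
ee_pos: [499.4, -270.9, 60.6]
ee_rot: [3.085, 0.588, 0.002]
ft_force: [-7.0, 5.7, 33.1]
finger_gap: -0.002
```

The button bottomed hard at z≈60.9, against first contact at about 66-67, which matches the full 6 mm travel. I lift clear.

Request:
send_rows --moves "0 0 6 0 0 0 1; 0 0 15 0 0 0 1; 0 0 30 0 0 0 1; 0 0 35 0 0 0 1; 0 0 0 0 0 0 1"

```text
t: 9.58
ee_pos: [501.6, -272.5, 148.9]
ee_rot: [3.08, 0.587, 0.01]
ft_force: [1.0, -0.6, 1.7]
finger_gap: -0.001
```

Request:
send_rows --moves "0 0 20 0 0 0 1; 0 0 0 0 0 0 1; 0 0 0 0 0 0 1; 0 0 0 0 0 0 1"

```text
t: 9.92
ee_pos: [498.1, -270.4, 162.4]
ee_rot: [-3.085, -0.588, 0.001]
ft_force: [0.1, -0.1, 0.3]
finger_gap: 0.001
```

```bash
python3 chk.py s8; python3 - <<'E'
from h import *
p=eyes.snapshot("side");save(p,"end",(80,100,400,340),2.4)
for t in("glue","sander","driver","slice"):
    for d in eyes.boxes_of(p,t)[:1]: print(t,np.round(d["xyz"]))
E
```

```text
[ 497.8974661  -270.20250073  162.06728402] [-0.45589117  0.67019341 -0.13150879]
144 [(np.float64(0.7426900584795322), np.float64(-1.5399999999999996)), (np.float64(0.7444444444444445), np.float64(-1.5799999999999996)), (np.float64(0.75), np.float64(-1.5999999999999996)), (np.float64(0.7844311377245509), np.float64(-1.5599999999999996))]
glue [513. 349.  80.]
sander [640. 371.  22.]
driver [ 631. -302.   15.]
slice [384. 351.  23.]
```

View pics/end.png

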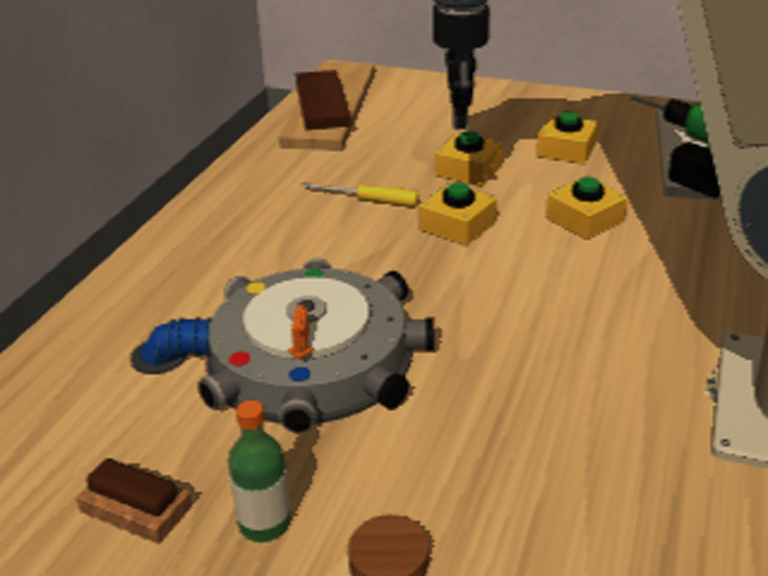

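The tab at (300,335) points at blue (300,374), the button at (459,195) is up, the loose things have not moved, and the arm is clear.

```bash
python3 -c "
from workcell import workorder;print(workorder.close_job())"
```

```text
the job is handed in; nothing more can be done
None
```

The selector now points at the blue mark, the start button was pressed afterwards and is up again, and I have handed the job in. It reported no verdict.

- **Selector:** I pushed the tab clockwise on face a with shut fingers, from about +0.77 rad through the notches to blue at -1.571. The last picture fit gives -1.56 rad, and that reading was the same before and after the button press.
- **Start button:** I used the box farthest to the robot's left, at about (498, -270). First contact was between 67.5 and 64 mm, and it stopped hard at about 60.9 mm, which fits the full 6 mm of travel. That stop pushed back with 33 N at the wrist. In the last picture the button is up and the fingers are about 100 mm above it.
- **Loose things:** the glue, sanding block, screwdriver and wood slice read within about 3 mm of their starting places, which is inside the detector's own error.
- **Check that disagreed:** my first reading of the tab angle from the side camera gave 0.94 rad against 0.77 rad from the top camera. I used the top reading, which fits the +0.785 notch.

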